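Set out the coasters glazed side up

ROBOT

A 7-joint arm with a two-finger parallel gripper is mounted at the origin on a cart in front of the work surface, level with it; the furniture and walls round the work are solid. World frame = base frame: x ahead of the robot, y to its left, z up, the work surface at z = 0. Lengths are in mm, angles in rad, forces in N, time in s.
With the tool pointing down it reaches from about 425 to 875 mm from the base axis. Payload 4.7 kg.
Tool frame: the origin (TCP) lies on the front face of the gripper's body, between the roots of the fingers; the fingertips stand 70 mm ahead of it and the grasp point (between the pads) lies 51 mm ahead of it; z points along the fingers, y is the line along which they close (so a half turn about z gives the same grasp; the last joint's range is limited). The gripper opens to 87 mm and grips with 3 to 60 N. Pads are 19 mm wide; open, the fingers measure 117 mm over their backs; the gripper's body (75 mm by 190 mm) begins 51 mm behind the grasp point.
Start: joints at [1.228, 0.321, -0.07, 1.45, 0.023, 1.371, -0.057], TCP at [227.013, -609.084, 292.287] pointing down, gripper open.
Joint ranges: [-2.86, 2.86], [-0.3, 2.09], [-1.38, 1.24], [0.06, 2.45], [-1.56, 4.7], [0.09, 2.05], [-2.69, 2.69]. Speed limits (rad/s): [2.57, 2.57, 3.14, 3.14, 3.14, 3.14, 3.14].

INTERFACE

Orientations are given as a unit quaternion [w, x, y, z].
In Python, from workcell import sense, eyes, job gives the robot as it stands. The module is installed in compiled form; this text tells all that it offers.
- The arm moves only by the shell command python3 -m inch 'ROWS' [FORCE]. ROWS is JSON, a list of rows, each a list of 3 entries, a list of its own where there are three numbers: the opening, from 0 (shut) to 1 (fully open), then the shift along the tool's x, y, z in units of 0.1 m (1.0 is 0.1 m), then the turn, a rotation vector about the tool's x, y, z in units of 2 pi rad (1.0 is 2 pi rad). In form: [[grip, [x, y, z], [ax, ay, az]], ...]. A call has 1 to 8 rows; each row is the pose to reach, as a shift and turn from the pose commanded when the call began, along the tool's axes at that moment, turning the shorter way round; what a row does not reach only later rows make up. A row lasts 1/8 s, in which the tool goes at most 62.5 mm and 10.7 degrees, less where a joint would pass 70% of its speed; a pose out of reach is approached as far as the arm can. A call with a number of a shift or a turn outside -1 to 1 is refused whole. A call with a gripper value outside its range is refused whole. The fingers move at their own pace and stop on an object; FORCE is the grip in N (left out, the last holds). Time passes only in rows, so rows that repeat a pose let the fingers close. It gives the time, the measured TCP pose, the force, the opening and the grip force at its end, in the units of the state.
- sense(): the state, without advancing time (a new reading comes with each control period).
- eyes.capture(name): name is "scene" or "top" or "wrist"; returns (picture, depth): 420x560x3 uint8, red, green, blue; 420x560 float32, mm along the optical axis (not along the pixel's ray), 0 where there is no reading.
- eyes.camera_params(name): a dict with "fov_y" (degrees; the focal length in pixels is half the picture's height over the tangent of half this angle, whatever the lens; pixels are square), "cx", "cy" (the principal point, pixels), "view" (4x4, takes a point from world to camera coordinates). Camera axes: x right, y up, looking along -z (the intrinsics and any distortion apply to the point x, -y, -z); pixel columns grow to the right and rows downward; lengths in mm; the calibration is good to about 2 mm. A picture is of the moment at which its call begins: read the wrist's pose just before it. camera_params takes no time and is no camera call; for the wrist camera it gives the pose at the moment of the call.
- job.close_job(): hands the job in; it is judged then, once.
Trained networks look in the newest picture that a camera, given by its name, has taken for a name from the list of things; names that differ only in an ending like _2 or _b are one class to them, and where a whole thing is asked for, a point or a joint stands for the part that bears it (a point fixed in the world has none). Each returns a list of dicts, best first, with "p" (0 to 1); they miss things now and then, are a little off and sometimes report something else, mostly with a low value. They report only what shows in the picture. A call takes as long as a camera call.
- eyes.recognise(name, camera): "centre" ([x, y, z] in mm, in world coordinates, good to about 4 mm: the middle of the surface that is visible of it).
- eyes.trace(name, camera): "pixels" (420x560 bool, what is visible of it).
The state is a dict: "time": time; "q": joint angles; "joint_velocities": joint speeds; "effort": joint torques, N m; "tool_pos": TCP position; "eef_rot": TCP orientation; "contact_force": force on the tool from outside, world axes, zero at the start; "ft_torque": the same for the moment, N m; "gripper_width": finger opening in mm; "grip_force": force on a finger pad.
Only numpy, scipy, OpenCV 4.12 (cv2) and the standard library are available. Lean on these libraries where they do the work, as an engineer would, in place of code of your own. Each camera call takes 0.05 s, during which the arm holds its last target. There are 200 camera calls.

TASK

Set the three small square coasters out in a row on the walnut serving board: one on each pale inlaid square, centred on it and squared up with it, all lying flat with the blue glazed side up (two of them now lie cork side up and must be turned over). Any coaster may go on any square. Leave everything else on the worktop standing where it is.

Things in the scene. Friction and masses are not known exactly. Their poses are not given: they have to be found in the camera images.
- coaster_a: square coaster, 60 x 60 mm, 12 mm thick, about 60 g: one face blue glazed tile with a white square outline, the other plain brown cork. Origin at its centre; x and y run parallel to its edges, z points out of the glazed face (z down = cork side up). Starts cork side up, flat on the worktop. Rigid; stands on an edge, and topples flat once leaned about 12 degrees past upright
- coaster_b: square coaster, 60 x 60 mm, 12 mm thick, about 60 g: one face blue glazed tile with a white square outline, the other plain brown cork. Origin at its centre; x and y run parallel to its edges, z points out of the glazed face (z down = cork side up). Starts cork side up, flat on the worktop. Rigid; stands on an edge, and topples flat once leaned about 12 degrees past upright
- coaster_c: square coaster, 60 x 60 mm, 12 mm thick, about 60 g: one face blue glazed tile with a white square outline, the other plain brown cork. Origin at its centre; x and y run parallel to its edges, z points out of the glazed face (z down = cork side up). Starts glazed side up, flat on the worktop. Rigid; stands on an edge, and topples flat once leaned about 12 degrees past upright
- board: dark walnut serving board, 310 x 100 x 16 mm, fixed to the worktop; origin at the centre of its underside, x along its length, y across, z up. Three pale inlaid 66 mm squares, flush with its top, stand in a row along its length, 95 mm from centre to centre, their sides parallel to the board's
- square0 (a point): centre of the first (-x end of the board, nearest the robot) pale square, on the board's top; axes as the board's
- square1 (a point): centre of the middle pale square, on the board's top; axes as the board's
- square2 (a point): centre of the last (+x end of the board, farthest from the robot) pale square, on the board's top; axes as the board's. Behind the board's far end, unlisted, fixed equipment up to 190 mm high stands along the back of the worktop (two 60 mm bottles near x = 0.78, y = 0.19 and x = 0.79, y = 0.27 m) and in the back left corner (a moka pot, within 80 mm of about x = 0.75, y = 0.39 m); to be left alone
- garlic: garlic bulb, 60 mm wide, 59 mm high; loose, stands upright; origin at the centre of its underside; to be left alone
- glass: small clear drinking glass, 49 mm wide, 62 mm high; loose, stands upright; origin at the centre of its underside; to be left alone
- spice_jar: spice jar with a green cap, 44 mm wide, 100 mm high; loose, stands upright; origin at the centre of its underside; to be left alone
- timer: red and white round wind-up kitchen timer, 63 mm wide, 46 mm high; loose, stands upright; origin at the centre of its underside; to be left alone
- tin: plain tin with a pull ring, 66 mm wide, 67 mm high; loose, stands upright; origin at the centre of its underside; to be left alone
- blue_mug: blue glass mug, 84 mm wide, 118 mm with its handle, 89 mm high; loose, stands upright; origin at the centre of its underside (of the whole, handle included; the handle lies towards its -y); to be left alone
- mill_3: white salt shaker, 44 mm wide, 90 mm high; fixed; origin at the centre of its underside; to be left alone
- mill_4: wooden pepper mill, 58 mm wide, 170 mm high; fixed; origin at the centre of its underside; to be left alone
- bottle_3: dark green bottle, 75 mm wide, 304 mm high; fixed; origin at the centre of its underside; to be left alone
- jar_2: glass jar with a yellow lid, 98 mm wide, 179 mm high; fixed; origin at the centre of its underside; to be left alone
- spice_jar_6: the nearest of three alike spice jars with red caps, 45 mm wide, 106 mm high (the others, fixed too, stand within 90 mm of it, behind and to the right); fixed; origin at the centre of its underside; to be left alone

How it is judged (in metres and radians):
At the end, for the whole second after the job is handed in: On each of the three pale squares lies one coaster, its centre within 10 mm of the square's centre and its sides within 0.17 rad of the board's (any quarter turn); every coaster lies flat on the board (within 0.1 rad), glazed side up and at rest (((horizontal distance between coaster_a and square0 below 0.01 m and (angle between the x axis of coaster_a and the x axis of board, either way round below 0.17 rad or angle between the x axis of coaster_a and the y axis of board, either way round below 0.17 rad)) or (horizontal distance between coaster_b and square0 below 0.01 m and (angle between the x axis of coaster_b and the x axis of board, either way round below 0.17 rad or angle between the x axis of coaster_b and the y axis of board, either way round below 0.17 rad)) or (horizontal distance between coaster_c and square0 below 0.01 m and (angle between the x axis of coaster_c and the x axis of board, either way round below 0.17 rad or angle between the x axis of coaster_c and the y axis of board, either way round below 0.17 rad))) and ((horizontal distance between coaster_a and square1 below 0.01 m and (angle between the x axis of coaster_a and the x axis of board, either way round below 0.17 rad or angle between the x axis of coaster_a and the y axis of board, either way round below 0.17 rad)) or (horizontal distance between coaster_b and square1 below 0.01 m and (angle between the x axis of coaster_b and the x axis of board, either way round below 0.17 rad or angle between the x axis of coaster_b and the y axis of board, either way round below 0.17 rad)) or (horizontal distance between coaster_c and square1 below 0.01 m and (angle between the x axis of coaster_c and the x axis of board, either way round below 0.17 rad or angle between the x axis of coaster_c and the y axis of board, either way round below 0.17 rad))) and ((horizontal distance between coaster_a and square2 below 0.01 m and (angle between the x axis of coaster_a and the x axis of board, either way round below 0.17 rad or angle between the x axis of coaster_a and the y axis of board, either way round below 0.17 rad)) or (horizontal distance between coaster_b and square2 below 0.01 m and (angle between the x axis of coaster_b and the x axis of board, either way round below 0.17 rad or angle between the x axis of coaster_b and the y axis of board, either way round below 0.17 rad)) or (horizontal distance between coaster_c and square2 below 0.01 m and (angle between the x axis of coaster_c and the x axis of board, either way round below 0.17 rad or angle between the x axis of coaster_c and the y axis of board, either way round below 0.17 rad))) and angle between each of coaster_a, coaster_b, coaster_c's own z axis and vertical below 0.1 rad and z of coaster_a in the frame of board between 0.018 and 0.026 m and linear speed of each of coaster_a, coaster_b, coaster_c below 0.02 m/s and z of coaster_b in the frame of board between 0.018 and 0.026 m and z of coaster_c in the frame of board between 0.018 and 0.026 m); the robot touches nothing.
It fails at once if one of the loose bystanders is shifted by more than 15 mm (distance of any of garlic, glass, spice_jar, timer, tin, blue_mug from where it was at the start of the episode above 0.015 m).
It fails at once if one of the loose bystanders is tipped over (angle between any of garlic, glass, spice_jar, timer, tin, blue_mug's own z axis and vertical above 0.35 rad).
It also fails if it takes over 70 s, if anything falls off the work surface, if the arm or the gripper's body presses on something with over 40 N, if the wrist force passes 120 N, or if a joint passes its speed limit or range.

## Working session

There is one attempt and no reset: what is moved stays moved. The work goes in short steps, Python scripts to look and compute and a shell command to move; the robot and the scene stay as the last step left them, time stands still between calls to the robot, and variables do not carry over. Pictures are saved under pics/ and viewed, at most 10 in all, crops included, and the job is handed in when it is done.

```bash
mkdir -p pics
cat > h.py <<'E'
import numpy as np, cv2
from workcell import sense, eyes, job
from scipy.spatial.transform import Rotation as R
def proj_inv(cam,u,v,d,P=None):
    P=P or eyes.camera_params(cam)
    f=210/np.tan(np.radians(P['fov_y'])/2)
    c=np.stack([(u-P['cx'])/f*d,-(v-P['cy'])/f*d,-d,np.ones_like(d)],-1)
    return (c@np.linalg.inv(np.array(P['view'])).T)[...,:3]
def cloud(cam):
    P=eyes.camera_params(cam); im,d=eyes.capture(cam)
    v,u=np.mgrid[0:420,0:560].astype(float)
    return im,d,proj_inv(cam,u,v,d.astype(float),P)
def save(im,n): cv2.imwrite('pics/'+n,im[...,::-1])
def rect(pts):
    (c,s,a)=cv2.minAreaRect(pts[:,:2].astype(np.float32)); return np.round(c,1),np.round(s,1),round(a,1)
def pose():
    s=sense(); w,x,y,z=s['eef_rot']; return np.array(s['tool_pos']),R.from_quat([x,y,z,w])
E
python3 - <<'E'
from h import *
s=sense(); print(s)
for c in ('top','scene'):
    im,d,X=cloud(c); save(im,c+'0.png'); print(c,{k:(np.round(v,2).tolist()) for k,v in eyes.camera_params(c).items()})
    for n in ['coaster_a','board','garlic','glass','spice_jar','timer','tin','blue_mug','mill_3','mill_4','bottle_3','jar_2','spice_jar_6']:
        print(n,[(np.round(r['centre']).astype(int).tolist(),round(float(r['p']),2)) for r in eyes.recognise(n,c)[:4]])
    np.savez(c+'0.npz',im=im,d=d,X=X)
E
```

```text
{'time': 0.0, 'q': array([ 1.22811061,  0.32180832, -0.07006944,  1.45166813,  0.02262399,
        1.37078119, -0.05687686]), 'joint_velocities': array([-0.00190837,  0.00043879,  0.00039405,  0.00177136, -0.00071489,
        0.00055336,  0.00035782]), 'effort': array([ 1.95732214e-04, -4.91278267e+01, -4.03824728e-01, -3.12525880e+01,
       -6.40644087e-02,  4.36417444e-02,  1.63689224e-04]), 'tool_pos': array([ 226.82165884, -608.69849391,  291.17425229]), 'eef_rot': array([-9.11079948e-04,  9.84125825e-01,  1.77469657e-01, -2.28164890e-04]), 'contact_force': array([-0.74130012,  0.4160497 , -0.4912956 ]), 'ft_torque': array([ 0.01257805, -0.00132285,  0.02358151]), 'grip_force': 0.0, 'gripper_width': 87.05104165481988}
top {'fov_y': 53.01, 'cx': 273.3, 'cy': 214.65, 'view': [[-0.0, -1.0, -0.0, 18.28], [0.98, -0.0, 0.21, -531.19], [-0.21, -0.0, 0.98, -1080.87], [0.0, 0.0, 0.0, 1.0]]}
coaster_a [([459, -10, 6], 0.98), ([461, -275, 11], 0.91), ([591, -188, 12], 0.68)]
board [([515, 250, 17], 0.71)]
garlic [([437, -141, 40], 0.85)]
glass [([616, -17, 32], 0.6)]
spice_jar [([637, -296
[... 679 characters left out ...]
48, 2, 7], 0.89), ([460, -260, 16], 0.63), ([585, -184, 9], 0.57)]
board [([485, 255, 16], 0.7), ([625, -298, 59], 0.52)]
garlic [([432, -127, 36], 0.46), ([710, -190, 62], 0.22)]
glass [([590, -9, 37], 0.67)]
spice_jar [([710, -191, 62], 0.82), ([624, -297, 58], 0.79)]
timer [([653, 38, 31], 0.88)]
tin [([351, -124, 44], 0.68), ([447, 1, 7], 0.6)]
blue_mug [([290, 426, 54], 0.77), ([722, -138, 46], 0.19)]
mill_3 [([722, -135, 43], 0.87), ([754, 100, 79], 0.58)]
mill_4 [([722, -135, 43], 0.87), ([754, 100, 79], 0.58)]
bottle_3 [([748, -83, 141], 0.58), ([724, 20, 115], 0.44)]
jar_2 [([727, 24, 114], 0.92), ([487, 254, 20], 0.67)]
spice_jar_6 [([710, -191, 62], 0.82), ([624, -297, 58], 0.79)]
```

Run:
```python
from h import *
z=np.load('top0.npz'); im,X=z['im'],z['X']
eyes.capture('top')
for n in ['coaster_a','board']:
    for r in eyes.trace(n,'top')[:3]:
        m=r['pixels']; p=X[m]; v,u=np.nonzero(m)
        ok=(p[:,2]<26)&(p[:,2]>(3 if n!='board' else 10)); print(n,round(float(r['p']),2),m.sum(),'px',int(u.mean()),int(v.mean()),rect(p[ok]),'z',np.median(p[ok][:,2]),im[m].mean(0).round())
# height map of everything >20mm
```

```text
coaster_a 0.89 423 px 282 243 (array([459.3,  -8.9]), array([55.6, 59.4]), 88.8) z 12.246655307431524 [103. 121. 136.]
coaster_a 0.77 447 px 379 243 (array([ 461. , -277.9]), array([59.2, 60.4]), 46.7) z 12.314121209393534 [156. 132.  90.]
coaster_a 0.68 332 px 333 250 (array([ 437.2, -137.1]), array([32.6, 54.8]), 88.2) z 23.504584902837223 [142. 127. 110.]
board 0.93 3897 px 191 223 (array([522. , 247.7]), array([101. , 310.1]), 87.4) z 15.921297200069603 [114.  91.  63.]
```

View pics/top0.png

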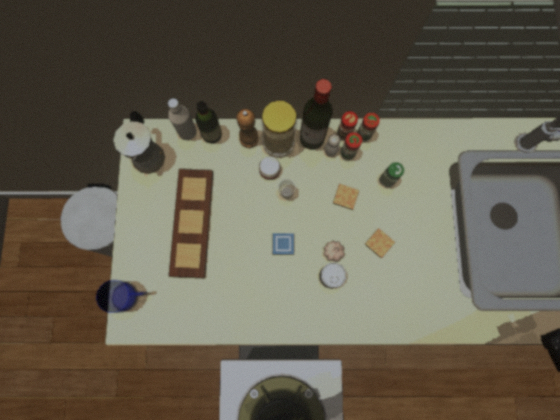

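View pics/scene0.png

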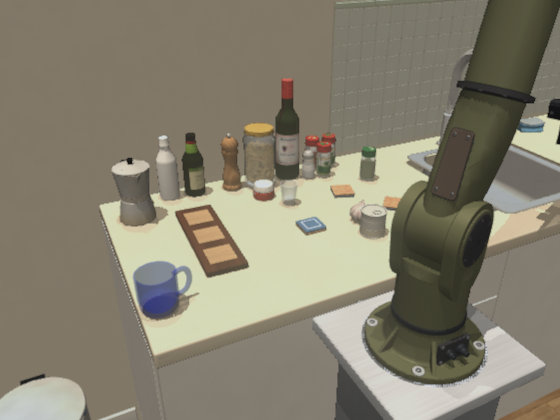

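```bash
cat >> h.py <<'E'
def tgt(tip,phi=0,tilt=0,L=70):
    """tool pose with fingertips at tip; phi=azimuth of closing line (deg), tilt: tool leans, pointing towards tool-x side"""
    p,t=np.radians([phi,tilt]); y=np.array([np.cos(p),np.sin(p),0]); h=np.array([-np.sin(p),np.cos(p),0])
    z=np.cos(t)*np.array([0,0,-1.])+np.sin(t)*h; x=np.cross(y,z)
    return np.array(tip)-L*z, R.from_matrix(np.stack([x,y,z],1))
def need(tip,phi=0,tilt=0):
    P,Q=pose(); p,q=tgt(tip,phi,tilt); 
    print('TCP',P.round(1),'shift',(Q.inv().apply(p-P)/100).round(3),'turn',((Q.inv()*q).as_rotvec()/2/np.pi).round(4))
def look(cam='wrist',name=None):
    im,d,X=cloud(cam)
    if name: save(im,name)
    out=[]
    for r in eyes.trace('coaster_a',cam):
        m=r['pixels']; p=X[m]
        z=np.median(p[:,2]); ok=abs(p[:,2]-z)<4
        if ok.sum()>60: print('p%.2f'%r['p'],rect(p[ok]),'z%.1f'%z,im[m].mean(0).round(),ok.sum())
    return im,d,X
E
r='[[1,[0.84,-0.54,0],[0,0,-0.193]]'
python3 -m inch '[[1,[0.84,-0.54,0.4],[0,0,-0.193]],[1,[0.84,-0.54,0.4],[0,0,-0.193]],[1,[0.84,-0.54,0.4],[0,0,-0.193]],[1,[0.84,-0.54,0.4],[0,0,-0.193]],[1,[0.84,-0.54,0.4],[0,0,-0.193]],[1,[0.84,-0.54,0.4],[0,0,-0.193]],[1,[0.84,-0.54,0.4],[0,0,-0.193]]]' 30
python3 -m inch '[[1,[0.9,0.9,0],[0,0,0]],[1,[0.9,0.9,0],[0,0,0]],[1,[0.9,0.9,0],[0,0,0]]]'
python3 -m inch '[[1,[1,0.8,0],[0,0,0]],[1,[1,0.8,0],[0,0,0]],[1,[1,0.8,0],[0,0,0]]]'
python3 -c "
from h import *
need([459,-9,150])"
```

```text
time: 2.42
tool_pos: [286.8, -529.2, 252.4]
eef_rot: [0.0, 0.706, 0.708, -0.0]
contact_force: [1.0, 0.0, -0.0]
gripper_width: 87.0
grip_force: 0.0
time: 2.8
tool_pos: [382.1, -434.2, 252.8]
eef_rot: [0.0, 0.704, 0.71, 0.001]
contact_force: [-0.0, -0.6, 0.7]
gripper_width: 86.8
grip_force: 0.0
time: 3.18
tool_pos: [460.7, -334.3, 252.8]
eef_rot: [0.0, 0.704, 0.71, 0.001]
contact_force: [-0.4, -0.4, -0.9]
gripper_width: 87.5
grip_force: 0.0
TCP [ 460.7 -334.3  252.8] shift [3.253 0.008 0.332] turn [ 0.0003 -0.0002  0.0012]
```

```bash
python3 -c "
from h import *
look('wrist','w1.png')"
python3 -m inch '[[1,[1,0.1,0],[0,0,0]],[1,[1,0.1,0],[0,0,0]],[1,[1,0.1,0],[0,0,0]]]' >/dev/null
python3 -c "
from h import *
look('wrist')"
python3 -m inch '[[1,[1,-0.05,0],[0,0,0]],[1,[1,-0.05,0],[0,0,0]],[1,[1,-0.05,0],[0,0,0]]]'>/dev/null
python3 -m inch '[[1,[0.9,-0.05,0],[0,0,0]],[1,[0.9,-0.05,0],[0,0,0]],[1,[0.9,-0.05,0],[0,0,0]]]'
python3 -c "
from h import *
look('wrist','w2.png'); need([459,-9,150])"
```

```text
p0.66 (array([ 591.9, -189.1]), array([54.9, 60.7]), 71.6) z12.0 [151. 124.  79.] 4279
p0.58 (array([ 459.9, -275.6]), array([60., 60.]), 47.9) z12.0 [160. 118.  76.] 4545
p0.88 (array([ 593.3, -186.2]), array([60.1, 60.6]), 70.6) z12.0 [158. 131.  84.] 4546
p0.87 (array([ 460.1, -275.5]), array([60.2, 60.5]), 47.8) z11.9 [127.  90.  58.] 3672
time: 4.5
tool_pos: [457.8, -50.0, 252.5]
eef_rot: [0.0, 0.708, 0.707, -0.0]
contact_force: [1.6, -0.4, 0.6]
gripper_width: 87.1
grip_force: 0.0
p0.70 (array([458.4,  -6.8]), array([59.4, 59.2]), 89.3) z12.1 [ 78.  99. 119.] 4253
TCP [457.7 -52.2 252.3] shift [0.432 0.011 0.323] turn [ 0.      0.0001 -0.0008]
```

View pics/w2.png

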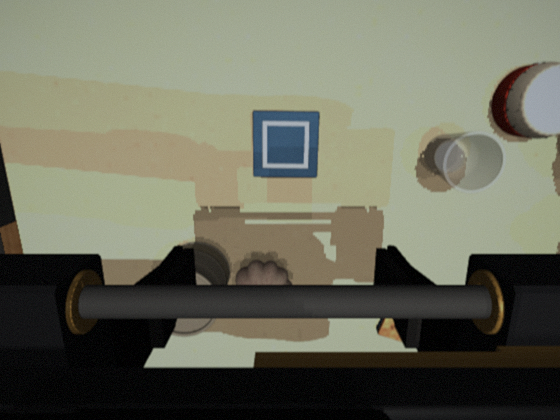

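Wrist picture: glazed coaster c at px (286,144), squared with the image, the glass at (470,160) and the garlic at (262,275) are clear of the grasp.

```bash
python3 -m inch '[[1,[0.45,0.01,0.9],[0,0,0]],[1,[0.45,0.01,0.9],[0,0,0]],[1,[0.45,0.01,0.9],[0,0,0]]]' >/dev/null
python3 -m inch '[[1,[0,0,0.9],[0,0,0]],[1,[0,0,0.9],[0,0,0]],[1,[0,0,0.9],[0,0,0]],[1,[0,0,0.9],[0,0,0]],[0,[0,0,0.9],[0,0,0]],[0,[0,0,0.9],[0,0,0]],[0,[0,0,0.9],[0,0,0]]]' 20
python3 -m inch '[[0,[0,0,-1],[0,0,0]],[0,[0,0,-1],[0,0,0]],[0,[0,0,-1],[0,0,0]]]'
python3 -m inch '[[0,[1,0.5,-0.3],[0,0,0]],[0,[1,0.5,-0.3],[0,0,0]],[0,[1,0.5,-0.3],[0,0,0]]]'
python3 - <<'E'
from h import *
im,d,X=look('wrist','w3.png')
for r in eyes.trace('board','wrist')[:2]:
    p=X[r['pixels']]; ok=abs(p[:,2]-16)<5; print(r['p'],rect(p[ok]))
E
```

```text
time: 5.85
tool_pos: [458.7, -4.5, 72.5]
eef_rot: [0.0, 0.708, 0.707, 0.0]
contact_force: [-0.6, 0.6, 1.0]
gripper_width: 64.7
grip_force: 0.0
time: 6.22
tool_pos: [460.6, -4.4, 175.3]
eef_rot: [0.003, 0.708, 0.707, 0.002]
contact_force: [0.6, -0.6, 0.1]
gripper_width: 34.7
grip_force: 0.0
time: 6.6
tool_pos: [509.4, 100.3, 202.5]
eef_rot: [-0.001, 0.705, 0.709, 0.002]
contact_force: [0.7, 0.2, -0.4]
gripper_width: 5.6
grip_force: 0.0
0.95 (array([518.8, 220.4]), array([309.6,  54.9]), 0.4)
```

View pics/w3.png

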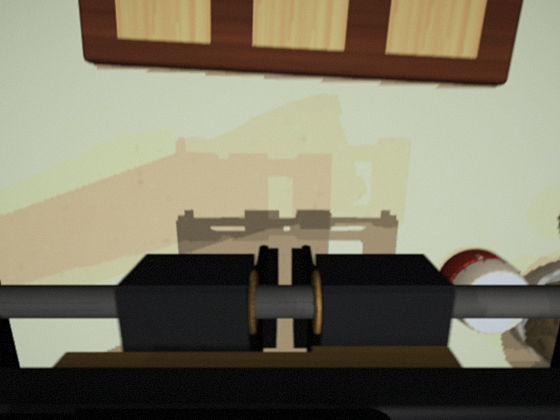

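Picture: the fingers at (285,300) are empty — they had not shut before the lift; the board is at the top with its squares at (165,15), (300,15), (435,15). I go back and give the fingers more time.

```bash
python3 -m inch '[[0.85,[-1,-0.5,-0.2],[0,0,0]],[0.85,[-1,-0.5,-0.2],[0,0,0]],[0.85,[-1,-0.5,-0.2],[0,0,0]],[0.85,[-1,-0.5,-0.2],[0,0,0]]]' 
python3 -m inch '[[0.85,[-0.3,0,0],[0,0,0]],[0.85,[-0.3,0,0],[0,0,0]],[0.85,[-0.3,0,0],[0,0,0]]]' 
python3 -c "
from h import *
look(); need([458.4,-6.8,2])"
```

```text
time: 7.25
tool_pos: [458.1, -5.2, 221.9]
eef_rot: [0.0, 0.708, 0.706, -0.0]
contact_force: [0.3, -0.8, 0.5]
gripper_width: 33.4
grip_force: 0.0
time: 7.62
tool_pos: [458.6, -33.1, 221.9]
eef_rot: [-0.001, 0.707, 0.707, 0.0]
contact_force: [0.3, -0.3, 0.7]
gripper_width: 63.4
grip_force: 0.0
p0.82 (array([448. ,  -9.1]), array([59.9, 59.6]), 89.8) z12.1 [ 82. 104. 124.] 4902
TCP [458.6 -33.  222. ] shift [ 2.61e-01 -1.00e-03  1.50e+00] turn [-0.0001 -0.0001  0.0001]
```

```bash
python3 -m inch '[[0.9,[0.24,-0.11,0.9],[0,0,0]],[0.9,[0.24,-0.11,0.9],[0,0,0]],[0.9,[0.24,-0.11,0.9],[0,0,0]]]' >/dev/null
python3 -m inch '[[0.9,[0,0,0.6],[0,0,0]],[0.9,[0,0,0.6],[0,0,0]],[0.5,[0,0,0.6],[0,0,0]],[0.5,[0,0,0.6],[0,0,0]],[0.5,[0,0,0.6],[0,0,0]],[0.5,[0,0,0.6],[0,0,0]]]' 20
python3 -m inch '[[0.5,[0,0,-0.2],[0,0,0]],[0.5,[0,0,-0.2],[0,0,0]]]'
```

```text
time: 8.85
tool_pos: [448.0, -10.6, 73.1]
eef_rot: [0.001, 0.708, 0.707, 0.0]
contact_force: [-0.6, -1.1, 5.9]
gripper_width: 60.1
grip_force: 20.0
time: 9.1
tool_pos: [448.4, -10.5, 93.1]
eef_rot: [0.001, 0.708, 0.707, 0.001]
contact_force: [0.0, -0.1, -1.1]
gripper_width: 59.9
grip_force: 20.0
```

```bash
python3 -m inch '[[0.5,[0,0,-0.5],[0,0,0]],[0.5,[0.6,0.3,-1],[0,0,0]],[0.5,[1,0.3,-1],[0,0,0]],[0.5,[1,0.3,-1],[0,0,0]]]' >/dev/null
python3 -m inch '[[0.5,[0.6,0.4,-0.4],[0,0,0]],[0.5,[0.6,0.4,-0.4],[0,0,0]],[0.5,[0.6,0.4,-0.4],[0,0,0]]]'
python3 - <<'E'
from h import *
im,d,X=look('wrist','w4.png')
for r in eyes.trace('board','wrist')[:2]:
    m=r['pixels']; p=X[m]; ok=abs(p[:,2]-16)<5; print(r['p'],rect(p[ok]),np.median(p[ok][:,2]))
    # pale squares
    on=(abs(X[...,2]-16)<5); pale=((im.astype(int)[...,0]>120)&on&(cv2.erode(m.astype(np.uint8),np.ones((3,3)))>0)).astype(np.uint8)
    pale=cv2.morphologyEx(pale,cv2.MORPH_OPEN,np.ones((5,5)))
    n,l=cv2.connectedComponents(pale)
    for i in range(1,n):
        if (l==i).sum()>500: print('sq',rect(X[l==i]))
print(pose()[0])
E
```

```text
time: 9.98
tool_pos: [517.9, 150.1, 231.6]
eef_rot: [-0.0, 0.707, 0.707, 0.0]
contact_force: [-0.2, -0.3, -1.0]
gripper_width: 59.7
grip_force: 20.0
p0.82 (array([517.3, 152.2]), array([59.9, 59.9]), 89.9) z170.5 [ 75.  92. 106.] 11039
0.97 (array([519.9, 250.5]), array([100.2, 309. ]), 87.4) 16.081835439840404
sq (array([424.6, 254.5]), array([67.2, 67. ]), 87.8)
sq (array([519.5, 250.4]), array([67. , 66.5]), 87.2)
sq (array([614.8, 246.2]), array([67.2, 67.4]), 87.4)
[516.87407905 147.73999034 230.67685833]
```

View pics/w4.png

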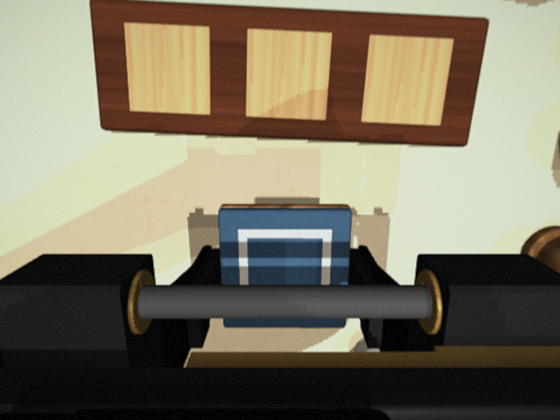

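Board and squares are clear: px (168,68), (288,74), (408,80); coaster c is held squarely at (285,265).

```bash
python3 -m inch '[[0.5,[0.94,0.975,0],[0,0,0.007]],[0.5,[0.94,0.975,0],[0,0,0.007]],[0.5,[0.94,0.975,0.6],[0,0,0.007]],[0.5,[0.94,0.975,0.6],[0,0,0.007]],[0.5,[0.94,0.975,0.6],[0,0,0.007]]]'
python3 -c "
from h import *
look()
print(pose()[0])"
```

```text
time: 10.75
tool_pos: [615.3, 242.1, 172.9]
eef_rot: [0.0, 0.723, 0.69, -0.0]
contact_force: [-0.4, -0.5, -0.2]
gripper_width: 59.7
grip_force: 20.0
p0.87 (array([614.7, 244. ]), array([60.1, 60.4]), 87.4) z111.7 [ 78.  95. 109.] 11059
[616.1453147  242.67659875 174.69783345]
```

```bash
python3 -m inch '[[0.5,[0.02,0,0.5],[0,0,0]],[0.5,[0.02,0,0.84],[0,0,0]],[0.5,[0.02,0,0.84],[0,0,0]],[0.85,[0.02,0,0.84],[0,0,0]],[0.85,[0.02,0,0.84],[0,0,0]]]'
python3 -m inch '[[0.9,[0,0,-0.2],[0,0,0]],[0.9,[-0.2,-0.2,-1],[0,0,-0.007]],[0.9,[-1,-0.5,-1],[0,0,-0.007]],[0.9,[-1,-0.5,-1],[0,0,-0.007]]]'
python3 -c "
from h import *
look(); need([460,-275.5,100],47.8); need([460,-275.5,100],-42.2)"
```

```text
time: 11.48
tool_pos: [616.2, 245.6, 90.2]
eef_rot: [0.001, 0.723, 0.691, 0.001]
contact_force: [0.4, 0.1, 0.4]
gripper_width: 71.0
grip_force: 0.0
time: 11.98
tool_pos: [561.0, 145.7, 191.0]
eef_rot: [0.002, 0.708, 0.706, 0.0]
contact_force: [0.5, -0.4, -0.1]
gripper_width: 78.3
grip_force: 0.0
p0.78 (array([615.6, 246.7]), array([59.6, 59.6]), 87.2) z28.2 [107. 135. 162.] 8609
TCP [561.3 143.9 190.6] shift [-4.199 -0.988  0.22 ] turn [ 0.0002  0.0008 -0.1338]
TCP [561.3 143.9 190.6] shift [-4.199 -0.988  0.22 ] turn [0.0007 0.0004 0.1162]
```

```bash
python3 -m inch '[[0.9,[-0.6,0.05,0],[0,0,0]],[0.9,[-1,0.05,0],[0,0,0]]]' >/dev/null
python3 -m inch '[[0.9,[-0.6,0.05,0],[0,0,0]],[0.9,[-1,0.05,0],[0,0,0]]]' >/dev/null
python3 -m inch '[[0.9,[-0.6,0.05,0],[0,0,-0.03]],[0.9,[-1,0.1,0],[0,0,-0.06]],[0.9,[-1,0.1,0],[0,0,-0.196]],[0.9,[-1,0.1,0],[0,0,-0.196]],[0.9,[-1,0.1,0],[0,0,-0.196]],[0.9,[-1,0.1,0],[0,0,-0.196]],[0.9,[-1,0.1,0],[0,0,-0.196]],[0.9,[-1,0.1,0],[0,0,-0.196]]]'
python3 -c "
from h import *
look(); need([593.3,-186.2,2],70.6)"
```

```text
time: 13.58
tool_pos: [581.4, -151.4, 189.2]
eef_rot: [0.001, 0.17, 0.986, 0.0]
contact_force: [0.0, 0.9, 0.2]
gripper_width: 78.0
grip_force: 0.0
p0.74 (array([ 460.3, -275.2]), array([61. , 60.4]), 47.9) z11.8 [120.  81.  52.] 7382
p0.72 (array([ 593.4, -186. ]), array([59.8, 60.5]), 70.5) z12.0 [123.  88.  57.] 5518
TCP [ 581.1 -151.7  188.9] shift [-0.229 -0.285  1.169] turn [ 0.0001  0.0001 -0.0005]
```

```bash
python3 -m inch '[[0.9,[-0.23,-0.285,0.2],[0,0,0]],[0.9,[-0.23,-0.285,0.7],[0,0,0]],[0.9,[-0.23,-0.285,1],[0,0,0]],[0.9,[-0.23,-0.285,1],[0,0,0]]]' >/dev/null
python3 -m inch '[[0.9,[0,0,0.16],[0,0,0]],[0.9,[0,0,0.16],[0,0,0]],[0.5,[0,0,0.16],[0,0,0]],[0.5,[0,0,0.16],[0,0,0]],[0.5,[0,0,0.16],[0,0,0]],[0.5,[0,0,0.16],[0,0,0]]]' 20
python3 -m inch '[[0.5,[0,0,-0.5],[0,0,0]],[0.5,[0,0,-1],[0,0,0.03]],[0.5,[0,0,-1],[0,0,0.196]],[0.5,[0,0,-1],[0,0,0.196]],[0.5,[0,0,-1],[0,0,0.196]],[0.5,[0,0,-1],[0,0,0.196]],[0.5,[0,0,-1],[0,0,0.196]],[0.5,[0,0,-1],[0,0,0.196]]]'
python3 -c "
from h import *
need([470,10,3])"
```

```text
time: 14.92
tool_pos: [593.1, -186.9, 72.9]
eef_rot: [0.0, 0.17, 0.986, -0.0]
contact_force: [-0.9, -0.2, 2.3]
gripper_width: 59.7
grip_force: 20.0
time: 15.92
tool_pos: [592.5, -186.7, 172.0]
eef_rot: [-0.0, 0.709, 0.705, -0.0]
contact_force: [-0.4, 0.2, -0.3]
gripper_width: 59.5
grip_force: 20.0
TCP [ 592.5 -186.7  172. ] shift [ 1.96  -1.235  0.99 ] turn [-0.0001  0.     -0.0008]
```

```bash
python3 -m inch '[[0.5,[0.5,-0.4,0],[0,0,0]],[0.5,[1,-0.7,0],[0,0,0]]]' >/dev/null
python3 -m inch '[[0.5,[0.5,-0.3,0],[0,0,0]],[0.5,[0.96,-0.53,0.4],[0,0,0]],[0.5,[0.96,-0.53,0.8],[0,0,0]],[0.5,[0.96,-0.53,0.98],[0,0,0]],[0.5,[0.96,-0.53,0.98],[0,0,0]],[0.9,[0.96,-0.53,0.98],[0,0,0]],[0.9,[0.96,-0.53,0.98],[0,0,0]],[0.9,[0.96,-0.53,0.98],[0,0,0]]]' 
python3 -c "
from h import *
for t in (15,30,50): need([470,10,9],0,t)"
```

```text
time: 17.18
tool_pos: [470.4, 9.1, 74.7]
eef_rot: [0.001, 0.708, 0.707, 0.0]
contact_force: [-0.2, -0.4, 1.3]
gripper_width: 76.9
grip_force: 0.0
TCP [470.4   9.1  74.7] shift [-0.173 -0.004 -0.019] turn [ 0.0002  0.0417 -0.0002]
TCP [470.4   9.1  74.7] shift [-0.341 -0.004  0.051] turn [ 0.0002  0.0834 -0.0002]
TCP [470.4   9.1  74.7] shift [-0.528 -0.003  0.208] turn [ 0.0003  0.139  -0.0002]
```

```bash
python3 -m inch '[[0.9,[-0.115,0,-0.03],[0,0.028,0]],[0.9,[-0.23,0,0],[0,0.056,0]],[0.9,[-0.34,0,0.05],[0,0.083,0]],[0.9,[-0.44,0,0.12],[0,0.111,0]],[0.9,[-0.53,0,0.2],[0,0.139,0]],[0.9,[-0.53,0,0.2],[0,0.139,0]]]'
python3 -c "
from h import *
need([470,10,9],0,50); print(sense()['q'].round(2))"
```

```text
time: 17.92
tool_pos: [470.9, -45.9, 52.6]
eef_rot: [-0.301, 0.643, 0.636, 0.303]
contact_force: [0.6, -0.5, 1.3]
gripper_width: 78.5
grip_force: 0.5
TCP [470.9 -45.9  52.6] shift [ 0.025 -0.009  0.009] turn [ 0.001  -0.0016 -0.0013]
[ 1.28  0.8  -0.96  1.94 -0.21  1.05  0.5 ]
```

```bash
python3 -m inch '[[0.9,[0.02,0,0],[0,0,0]],[0.5,[0.02,0,0],[0,0,0]],[0.5,[0.02,0,0],[0,0,0]],[0.5,[0.02,0,0],[0,0,0]],[0.5,[0.02,0,0],[0,0,0]]]' 30
python3 -m inch '[[0.5,[0.25,0,-0.2],[0,0,0]],[0.5,[0.5,0,-0.4],[0,0,0]],[0.5,[0.5,0,-0.4],[0,0,0]]]' 
python3 -c "
from h import *
need([470,10,70],0,20);need([470,10,70],0,-10); print(sense()['q'].round(2))"
```

```text
time: 18.55
tool_pos: [469.9, -42.2, 56.0]
eef_rot: [-0.299, 0.641, 0.641, 0.299]
contact_force: [-1.3, 0.4, 1.4]
gripper_width: 59.0
grip_force: 30.0
time: 18.92
tool_pos: [470.9, -41.2, 121.1]
eef_rot: [-0.297, 0.641, 0.641, 0.299]
contact_force: [-0.3, -0.2, -0.0]
gripper_width: 58.7
grip_force: 30.0
TCP [470.9 -41.2 121.1] shift [ 0.288 -0.009  0.114] turn [ 0.0005 -0.083   0.0001]
TCP [470.9 -41.2 121.1] shift [ 0.545 -0.009  0.369] turn [ 0.0005 -0.1663 -0.    ]
[ 1.33  0.68 -1.04  1.94 -0.27  1.15  0.46]
```

```bash
python3 -m inch '[[0.5,[0.1,0,0.03],[0,-0.028,0]],[0.5,[0.19,0,0.07],[0,-0.055,0]],[0.5,[0.29,0,0.11],[0,-0.083,0]],[0.5,[0.38,0,0.19],[0,-0.111,0]],[0.5,[0.46,0,0.28],[0,-0.139,0]],[0.5,[0.54,0,0.37],[0,-0.166,0]],[0.5,[0.54,0,0.37],[0,-0.166,0]]]' 
python3 -c "
from h import *
need([470,10,80],0,-40);need([470,10,80],0,-70); print(sense()['q'].round(2)); look()"
```

```text
time: 19.8
tool_pos: [469.4, 27.3, 136.9]
eef_rot: [0.06, 0.701, 0.708, -0.059]
contact_force: [-0.3, -0.8, -0.9]
gripper_width: 59.4
grip_force: 30.0
TCP [469.4  27.3 136.9] shift [ 0.278  0.009 -0.014] turn [ 0.0006 -0.0843  0.0015]
TCP [469.4  27.3 136.9] shift [0.533 0.011 0.244] turn [ 0.001  -0.1676  0.0013]
[ 0.72  0.21 -1.    2.03  0.39  1.08 -0.47]
p0.58 (array([469. ,  17.6]), array([59.5,  7.5]), 0.7) z67.8 [100.  69.  46.] 2125
```

```bash
python3 -m inch '[[0.5,[0.1,0,-0.03],[0,-0.028,0]],[0.5,[0.19,0,-0.02],[0,-0.056,0]],[0.5,[0.28,0,-0.01],[0,-0.084,0]],[0.5,[0.37,0,0.07],[0,-0.112,0]],[0.5,[0.46,0,0.16],[0,-0.14,0]],[0.5,[0.53,0,0.24],[0,-0.1676,0]],[0.5,[0.53,0,0.24],[0,-0.1676,0]]]' 
python3 -c "
from h import *
need([470,10,32],0,-70); print(sense()['q'].round(2)); eyes.capture('scene'); im,d,X=look('scene'); cv2.imwrite('pics/s1.png',cv2.resize(im[150:300,230:430,::-1],(800,600)))"
```

```text
time: 20.78
tool_pos: [468.6, 68.9, 100.1]
eef_rot: [0.402, 0.578, 0.58, -0.41]
contact_force: [0.4, -0.5, -0.4]
gripper_width: 59.0
grip_force: 30.0
TCP [468.6  68.9 100.1] shift [0.438 0.019 0.086] turn [-0.0011  0.0003  0.0015]
[-0.14  0.79 -0.67  1.84  1.07  1.93 -1.28]
p0.79 (array([615.5, 249.1]), array([58.4, 69. ]), 88.4) z25.1 [134. 146. 157.] 270
p0.62 (array([ 466.7, -263. ]), array([34. , 66.2]), 44.7) z8.6 [207. 169. 125.] 121
```

View pics/s1.png

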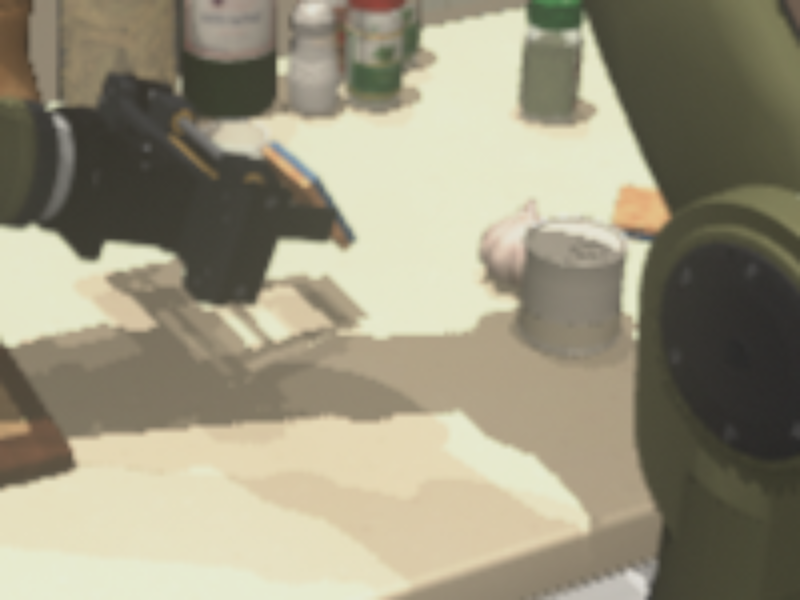

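Picture: the coaster at (310,190) is held leaning past upright with the blue face up and outward, clear of everything.

```bash
python3 -m inch '[[0.5,[0.2,0,0.04],[0,0,0]],[0.5,[0.4,0,0.08],[0,0,0]],[0.5,[0.43,0,0.085],[0,0,0]],[0.5,[0.43,0,0.085],[0,0,0]]]' 
python3 -c "
from h import *
need([470,10,32],0,-70); print(sense()['q'].round(2))"
```

```text
time: 21.42
tool_pos: [470.8, 76.2, 63.1]
eef_rot: [0.406, 0.581, 0.578, -0.406]
contact_force: [-0.1, -0.3, -0.9]
gripper_width: 59.5
grip_force: 30.0
TCP [470.8  76.2  63.1] shift [ 0.066 -0.008  0.028] turn [-0.0004 -0.     -0.0005]
[-0.16  0.86 -0.65  1.82  1.09  1.91 -1.34]
```

```bash
python3 -m inch '[[0.5,[0.07,0,0.02],[0,0,0]],[0.5,[0.07,0,0.02],[0,0,0]]]' 
python3 -m inch '[[1,[0,0,0],[0,0,0]],[1,[0,0,0],[0,0,0]],[1,[0,0,0],[0,0,0]],[1,[0,0,0],[0,0,0]]]' 
python3 -m inch '[[1,[-0.1,0,-0.5],[0,0,0]],[1,[-0.3,0,-0.8],[0,0,0]],[1,[-0.8,0,-0.8],[0,0,0]],[1,[-0.8,0,-0.8],[0,0,0]]]' 
python3 -c "
from h import *
look('top','top1.png'); need([470,0,140],0,0)"
```

```text
time: 21.68
tool_pos: [470.1, 77.4, 54.3]
eef_rot: [0.405, 0.58, 0.579, -0.406]
contact_force: [-0.9, -0.1, -1.0]
gripper_width: 59.0
grip_force: 30.0
time: 22.18
tool_pos: [470.1, 77.6, 54.2]
eef_rot: [0.406, 0.579, 0.579, -0.406]
contact_force: [0.4, -0.2, -0.1]
gripper_width: 85.2
grip_force: 0.0
time: 22.68
tool_pos: [471.0, 125.7, 159.8]
eef_rot: [0.407, 0.581, 0.578, -0.404]
contact_force: [0.1, 0.4, -0.2]
gripper_width: 87.2
grip_force: 0.0
p0.81 (array([472.1,  28.5]), array([58.6, 57.1]), 89.7) z12.4 [121. 143. 159.] 344
p0.73 (array([ 461.9, -277.6]), array([60.1, 60.4]), 48.8) z12.4 [187. 160. 112.] 431
p0.61 (array([618. , 243.7]), array([59.7, 60.2]), 88.2) z27.9 [109. 128. 146.] 406
TCP [470.2 125.3 156.8] shift [-0.927  0.     0.996] turn [-0.      0.1945 -0.0003]
```

```bash
python3 -m inch '[[1,[-0.2,0,-0.1],[0,0.028,0]],[1,[-0.35,0,0],[0,0.056,0]],[1,[-0.5,0,0.2],[0,0.084,0]],[1,[-0.65,0,0.45],[0,0.112,0]],[1,[-0.8,0,0.7],[0,0.14,0]],[1,[-0.93,0,0.99],[0,0.168,0]],[0.9,[-0.93,0,0.99],[0,0.1945,0]],[0.9,[-0.93,0,0.99],[0,0.1945,0]]]' 
python3 -c "
from h import *
look('wrist'); need([470,26,3],0,0)"
```

```text
time: 23.78
tool_pos: [469.5, -2.9, 209.6]
eef_rot: [-0.0, 0.71, 0.704, -0.001]
contact_force: [-0.1, -0.1, -0.8]
gripper_width: 79.6
grip_force: 0.0
p0.79 (array([469.4,  30.2]), array([59.6, 59.7]), 0.2) z12.1 [ 81. 103. 122.] 5462
TCP [469.5   1.2 209.5] shift [0.251 0.008 1.364] turn [-0.0003  0.0004 -0.0001]
```

```bash
python3 -m inch '[[0.9,[0.29,0,0.5],[0,0,0]],[0.9,[0.29,0,0.95],[0,0,0]],[0.9,[0.29,0,0.95],[0,0,0]]]' >/dev/null
python3 -m inch '[[0.9,[0,0,0.41],[0,0,0]],[0.9,[0,0,0.41],[0,0,0]],[0.5,[0,0,0.41],[0,0,0]],[0.5,[0,0,0.41],[0,0,0]],[0.5,[0,0,0.41],[0,0,0]],[0.5,[0,0,0.41],[0,0,0]]]' 20
python3 -m inch '[[0.5,[0,0,-0.5],[0,0,0]],[0.5,[0.5,0.1,-1],[0,0,0.007]],[0.5,[1,0.25,-1],[0,0,0.007]],[0.5,[1,0.25,-1],[0,0,0.007]]]'
python3 -m inch '[[0.5,[0.5,0.1,0],[0,0,0]],[0.5,[1,0.2,0],[0,0,0]],[0.5,[1,0.2,0],[0,0,0]],[0.5,[1,0.2,0],[0,0,0]]]'
python3 -c "
from h import *
look(); need([519.5,250.4,18],-2.6)"
```

```text
time: 25.0
tool_pos: [471.0, 29.5, 75.8]
eef_rot: [0.001, 0.708, 0.707, 0.0]
contact_force: [-0.3, -0.5, 7.9]
gripper_width: 59.5
grip_force: 20.0
time: 25.5
tool_pos: [495.8, 135.1, 176.2]
eef_rot: [0.0, 0.72, 0.694, 0.002]
contact_force: [-0.7, 0.0, -1.0]
gripper_width: 59.3
grip_force: 20.0
time: 26.0
tool_pos: [519.4, 227.3, 173.6]
eef_rot: [0.0, 0.723, 0.691, -0.001]
contact_force: [0.3, -0.8, -1.2]
gripper_width: 59.3
grip_force: 20.0
p0.96 (array([615.5, 246.9]), array([59.4, 60.3]), 87.1) z28.2 [125. 157. 183.] 7802
p0.56 (array([518.7, 228.1]), array([60.5, 60.5]), 87.8) z109.7 [ 89. 108. 125.] 10676
TCP [519.8 226.3 173.8] shift [ 0.242 -0.014  0.857] turn [-0.0001  0.0004 -0.0004]
```

```bash
python3 -m inch '[[0.5,[0.22,0,0.4],[0,0,0]],[0.5,[0.22,0,0.82],[0,0,0]],[0.5,[0.22,0,0.82],[0,0,0]],[0.85,[0.22,0,0.82],[0,0,0]],[0.85,[0.22,0,0.82],[0,0,0]]]'
python3 -m inch '[[0.85,[0,0,-0.3],[0,0,0]],[0.85,[-0.4,-0.1,-1],[0,0,-0.007]],[0.85,[-1,-0.2,-1],[0,0,-0.007]],[0.85,[-1,-0.2,-1],[0,0,-0.007]]]'
python3 -c "
from h import *
look(); need([460.2,-275.3,100],47.8)"
```

```text
time: 26.72
tool_pos: [521.4, 249.9, 93.4]
eef_rot: [0.001, 0.723, 0.69, 0.0]
contact_force: [-0.2, 0.1, -0.2]
gripper_width: 70.6
grip_force: 0.0
time: 27.22
tool_pos: [497.1, 146.3, 193.8]
eef_rot: [0.003, 0.71, 0.704, -0.001]
contact_force: [0.4, -0.3, -1.0]
gripper_width: 73.9
grip_force: 0.0
p0.94 (array([615.5, 246.8]), array([59.7, 60.2]), 87.1) z28.2 [ 98. 126. 151.] 8609
p0.90 (array([519.9, 250. ]), array([59.9, 59.8]), 87.2) z28.1 [111. 144. 172.] 8603
TCP [496.6 149.7 193.1] shift [-4.251 -0.343  0.241] turn [ 1.000e-04  5.000e-04 -1.336e-01]
```

```bash
python3 -m inch '[[0.9,[-0.6,0,0],[0,0,0]],[0.9,[-1,-0.05,0],[0,0,0]]]' >/dev/null
python3 -m inch '[[0.9,[-0.6,0,0],[0,0,0]],[0.9,[-1,-0.05,0],[0,0,0]]]' >/dev/null
python3 -m inch '[[0.9,[-0.6,0,0],[0,0,0]],[0.9,[-1,0,0],[0,0,0]]]' >/dev/null
python3 -m inch '[[0.9,[-0.6,0,0],[0,0,-0.026]],[0.9,[-0.9,-0.1,0],[0,0,-0.05]],[0.9,[-0.9,-0.1,0],[0,0,-0.08]],[0.9,[-0.9,-0.1,0],[0,0,-0.11]],[0.9,[-0.9,-0.1,0],[0,0,-0.134]],[0.9,[-0.9,-0.1,0],[0,0,-0.134]]]' >/dev/null
python3 -c "
from h import *
look(); need([460.2,-275.3,3],47.8)"
```

```text
p0.64 (array([ 460.1, -275.4]), array([59.9, 60.3]), 47.9) z11.9 [117.  81.  52.] 5471
TCP [ 476.4 -237.2  192.3] shift [-0.133 -0.392  1.193] turn [0.     0.     0.0009]
```

```bash
python3 -m inch '[[0.9,[-0.13,-0.39,0.3],[0,0,0]],[0.9,[-0.13,-0.39,0.8],[0,0,0]],[0.9,[-0.13,-0.39,1],[0,0,0]],[0.9,[-0.13,-0.39,1],[0,0,0]]]' >/dev/null
python3 -m inch '[[0.9,[0,0,0.18],[0,0,0]],[0.9,[0,0,0.18],[0,0,0]],[0.5,[0,0,0.18],[0,0,0]],[0.5,[0,0,0.18],[0,0,0]],[0.5,[0,0,0.18],[0,0,0]],[0.5,[0,0,0.18],[0,0,0]]]' 20
python3 -m inch '[[0.5,[0,0,-0.5],[0,0,0]],[0.5,[0,0,-1],[0,0,0.03]],[0.5,[0,0,-1],[0,0,0.06]],[0.5,[0,0,-1],[0,0,0.09]],[0.5,[0,0,-1],[0,0,0.12]],[0.5,[0,0,-1],[0,0,0.133]],[0.5,[0,0,-1],[0,0,0.133]]]'
python3 -c "
from h import *
need([470,10,3])"
```

```text
time: 30.18
tool_pos: [459.6, -276.4, 75.1]
eef_rot: [0.001, 0.357, 0.934, -0.0]
contact_force: [-0.1, 1.0, 3.0]
gripper_width: 59.3
grip_force: 20.0
time: 31.05
tool_pos: [459.2, -276.0, 174.4]
eef_rot: [0.0, 0.705, 0.709, -0.0]
contact_force: [0.3, 0.3, 0.2]
gripper_width: 59.6
grip_force: 20.0
TCP [ 459.2 -276.   174.4] shift [2.86  0.126 1.012] turn [-0.0001  0.0001  0.001 ]
```

```bash
python3 -m inch '[[0.5,[0.6,0,0],[0,0,0]],[0.5,[1,0.05,0],[0,0,0]]]' >/dev/null
python3 -m inch '[[0.5,[0.6,0,0],[0,0,0]],[0.5,[1,0.05,0],[0,0,0]]]' >/dev/null
python3 -m inch '[[0.5,[0.5,0,0.1],[0,0,0]],[0.5,[0.86,0,0.5],[0,0,0]],[0.5,[0.86,0,0.85],[0,0,0]],[0.5,[0.86,0,0.98],[0,0,0]],[0.5,[0.86,0,0.98],[0,0,0]],[0.9,[0.86,0,0.98],[0,0,0]],[0.9,[0.86,0,0.98],[0,0,0]],[0.9,[0.86,0,0.98],[0,0,0]]]' 
python3 -c "
from h import *
for t in (50,): need([470,10,9],0,t)"
```

```text
time: 32.55
tool_pos: [468.3, 9.5, 76.9]
eef_rot: [0.001, 0.706, 0.709, -0.0]
contact_force: [-0.3, -0.3, -0.2]
gripper_width: 76.4
grip_force: 0.0
TCP [468.3   9.5  76.9] shift [-0.531  0.014  0.23 ] turn [-1.000e-04  1.391e-01  7.000e-04]
```

Same tilt, regrip and turn-over as for the first one.

```bash
python3 -m inch '[[0.9,[-0.115,0,-0.02],[0,0.028,0]],[0.9,[-0.23,0,0.02],[0,0.056,0]],[0.9,[-0.34,0,0.07],[0,0.083,0]],[0.9,[-0.44,0,0.14],[0,0.111,0]],[0.9,[-0.52,0,0.22],[0,0.139,0]],[0.9,[-0.52,0,0.22],[0,0.139,0]]]'
python3 -m inch '[[0.9,[0.02,0,0],[0,0,0]],[0.5,[0.02,0,0],[0,0,0]],[0.5,[0.02,0,0],[0,0,0]],[0.5,[0.02,0,0],[0,0,0]],[0.5,[0.02,0,0],[0,0,0]]]' 30
python3 -m inch '[[0.5,[0.25,0,-0.2],[0,0,0]],[0.5,[0.5,0,-0.4],[0,0,0]],[0.5,[0.5,0,-0.4],[0,0,0]]]' 
python3 -c "
from h import *
need([470,10,70],0,-10)"
```

```text
time: 33.3
tool_pos: [469.1, -44.4, 52.7]
eef_rot: [-0.302, 0.641, 0.638, 0.302]
contact_force: [-0.2, -0.0, 0.4]
gripper_width: 78.5
grip_force: 0.4
time: 33.92
tool_pos: [468.1, -40.8, 56.2]
eef_rot: [-0.299, 0.639, 0.643, 0.298]
contact_force: [-0.6, 0.0, 2.9]
gripper_width: 58.8
grip_force: 30.0
time: 34.3
tool_pos: [469.1, -39.7, 121.3]
eef_rot: [-0.298, 0.639, 0.643, 0.298]
contact_force: [0.6, 0.3, -1.1]
gripper_width: 59.1
grip_force: 30.0
TCP [469.1 -39.7 121.3] shift [0.534 0.013 0.358] turn [ 0.0002 -0.1662  0.001 ]
```

```bash
python3 -m inch '[[0.5,[0.1,0,0.03],[0,-0.028,0]],[0.5,[0.19,0,0.07],[0,-0.055,0]],[0.5,[0.29,0,0.11],[0,-0.083,0]],[0.5,[0.38,0,0.19],[0,-0.111,0]],[0.5,[0.46,0,0.28],[0,-0.139,0]],[0.5,[0.54,0,0.37],[0,-0.166,0]],[0.5,[0.54,0,0.37],[0,-0.166,0]]]' >/dev/null
python3 -m inch '[[0.5,[0.1,0,-0.03],[0,-0.028,0]],[0.5,[0.19,0,-0.02],[0,-0.056,0]],[0.5,[0.28,0,-0.01],[0,-0.084,0]],[0.5,[0.37,0,0.07],[0,-0.112,0]],[0.5,[0.46,0,0.16],[0,-0.14,0]],[0.5,[0.53,0,0.24],[0,-0.1676,0]],[0.5,[0.53,0,0.24],[0,-0.1676,0]]]' 
python3 -c "
from h import *
need([470,10,32],0,-70)"
```

```text
time: 36.05
tool_pos: [465.7, 70.9, 99.9]
eef_rot: [0.403, 0.575, 0.583, -0.409]
contact_force: [-0.1, -0.7, -0.9]
gripper_width: 58.9
grip_force: 30.0
TCP [465.7  70.9  99.9] shift [0.43  0.049 0.104] turn [-0.0001  0.0004  0.0022]
```

```bash
python3 -m inch '[[0.5,[0.2,0,0.04],[0,0,0]],[0.5,[0.4,0,0.08],[0,0,0]],[0.5,[0.43,0,0.085],[0,0,0]],[0.5,[0.43,0,0.085],[0,0,0]]]' >/dev/null
python3 -m inch '[[0.5,[0.07,0,0.02],[0,0,0]],[0.5,[0.07,0,0.02],[0,0,0]]]' 
python3 -m inch '[[1,[0,0,0],[0,0,0]],[1,[0,0,0],[0,0,0]],[1,[0,0,0],[0,0,0]],[1,[0,0,0],[0,0,0]]]' 
python3 -m inch '[[1,[-0.1,0,-0.5],[0,0,0]],[1,[-0.3,0,-0.8],[0,0,0]],[1,[-0.8,0,-0.8],[0,0,0]],[1,[-0.8,0,-0.8],[0,0,0]]]' >/dev/null
python3 -c "
from h import *
look('top'); need([470,0,140],0,0)"
```

```text
time: 36.8
tool_pos: [467.6, 78.7, 54.4]
eef_rot: [0.407, 0.578, 0.58, -0.405]
contact_force: [0.4, -1.0, -0.7]
gripper_width: 59.1
grip_force: 30.0
time: 37.3
tool_pos: [467.6, 79.0, 54.3]
eef_rot: [0.407, 0.577, 0.58, -0.405]
contact_force: [0.9, -1.3, -0.1]
gripper_width: 85.4
grip_force: 0.0
p0.79 (array([617.4, 243.8]), array([59.8, 61.5]), 87.4) z27.7 [108. 127. 144.] 398
p0.68 (array([469.3,  29.7]), array([56.8, 55.6]), 0.2) z12.0 [116. 139. 158.] 302
p0.61 (array([539.1, 244.9]), array([58.5, 23.7]), 84.8) z27.9 [102. 122. 141.] 113
TCP [467.4 126.9 156.9] shift [-0.932  0.021  1.012] turn [0.0006 0.1946 0.0006]
```

```bash
python3 -m inch '[[1,[-0.2,0,-0.1],[0,0.028,0]],[1,[-0.35,0,0],[0,0.056,0]],[1,[-0.5,0,0.2],[0,0.084,0]],[1,[-0.65,0,0.45],[0,0.112,0]],[1,[-0.8,0,0.7],[0,0.14,0]],[1,[-0.93,0,0.99],[0,0.168,0]],[0.9,[-0.93,0,0.99],[0,0.1945,0]],[0.9,[-0.93,0,0.99],[0,0.1945,0]]]' 
python3 -c "
from h import *
look('wrist'); need([470,30,3],0,0)"
```

```text
time: 38.9
tool_pos: [467.5, -1.3, 209.8]
eef_rot: [0.0, 0.708, 0.706, -0.001]
contact_force: [0.1, 0.0, -1.3]
gripper_width: 80.0
grip_force: 0.0
p0.79 (array([467.7,  32.6]), array([58.8, 59.8]), 89.9) z12.1 [ 80. 102. 122.] 5470
TCP [467.4   2.8 209.6] shift [0.276 0.03  1.366] turn [-0.0004  0.0005  0.0009]
```

```bash
python3 -m inch '[[0.9,[0.3,0,0.5],[0,0,0]],[0.9,[0.3,0,0.95],[0,0,0]],[0.9,[0.3,0,0.95],[0,0,0]]]' >/dev/null
python3 -m inch '[[0.9,[0,0,0.41],[0,0,0]],[0.9,[0,0,0.41],[0,0,0]],[0.5,[0,0,0.41],[0,0,0]],[0.5,[0,0,0.41],[0,0,0]],[0.5,[0,0,0.41],[0,0,0]],[0.5,[0,0,0.41],[0,0,0]]]' 20
python3 -m inch '[[0.5,[0,0,-0.5],[0,0,0]],[0.5,[0.5,-0.1,-1],[0,0,0.007]],[0.5,[1,-0.2,-1],[0,0,0.007]],[0.5,[1,-0.2,-1],[0,0,0.007]]]'
python3 -m inch '[[0.5,[0.5,-0.1,0],[0,0,0]],[0.5,[1,-0.2,0],[0,0,0]],[0.5,[1,-0.2,0],[0,0,0]],[0.5,[1,-0.2,0],[0,0,0]]]'
python3 -c "
from h import *
look(); need([424.6,254.5,18],-2.6)"
```

```text
time: 40.12
tool_pos: [468.8, 31.9, 75.9]
eef_rot: [0.002, 0.705, 0.709, -0.0]
contact_force: [-1.6, 0.4, 8.0]
gripper_width: 59.5
grip_force: 20.0
time: 40.62
tool_pos: [446.7, 136.7, 176.0]
eef_rot: [0.001, 0.718, 0.696, 0.001]
contact_force: [0.3, -0.9, -0.5]
gripper_width: 59.6
grip_force: 20.0
time: 41.12
tool_pos: [431.4, 231.6, 173.8]
eef_rot: [0.001, 0.721, 0.693, -0.001]
contact_force: [0.1, -0.7, -0.2]
gripper_width: 59.2
grip_force: 20.0
p0.96 (array([603.4, 247.4]), array([59.8, 37.1]), 87.3) z28.1 [111. 135. 157.] 4157
p0.60 (array([430.8, 232.3]), array([60.5, 59.7]), 87.9) z109.9 [ 82. 100. 116.] 10586
TCP [431.7 230.8 173.8] shift [ 0.236 -0.081  0.858] turn [-0.0001  0.0004  0.0006]
```

```bash
python3 -m inch '[[0.5,[0.22,-0.07,0.4],[0,0,0]],[0.5,[0.22,-0.07,0.82],[0,0,0]],[0.5,[0.22,-0.07,0.82],[0,0,0]],[0.85,[0.22,-0.07,0.82],[0,0,0]],[0.85,[0.22,-0.07,0.82],[0,0,0]]]'
python3 -m inch '[[0.85,[0,0,-0.3],[0,0,0]],[0.85,[-0.4,0.3,-1],[0,0,0]],[0.85,[-1,0.8,-1],[0,0,0]],[0.85,[-1,0.8,-1],[0,0,0]],[0.85,[-1,0.8,-1],[0,0,0]]]'
python3 - <<'E'
from h import *
look('wrist','end.png')
eyes.capture('top')
for n in ['garlic','glass','spice_jar','timer','tin','blue_mug']:
    print(n,[np.round(r['centre']).astype(int).tolist() for r in eyes.recognise(n,'top')[:1]])
E
```

```text
time: 41.85
tool_pos: [425.9, 254.4, 93.1]
eef_rot: [0.001, 0.721, 0.693, 0.0]
contact_force: [0.1, 0.0, -0.4]
gripper_width: 70.7
grip_force: 0.0
time: 42.48
tool_pos: [503.2, 148.9, 193.5]
eef_rot: [0.002, 0.723, 0.691, 0.0]
contact_force: [-0.7, 0.7, -0.3]
gripper_width: 74.0
grip_force: 0.0
p0.65 (array([424.4, 254.7]), array([59.2, 60.3]), 87.4) z28.0 [107. 135. 161.] 8639
p0.62 (array([615.5, 246.7]), array([59.3, 60.3]), 87.4) z28.2 [102. 130. 155.] 8657
p0.60 (array([519.9, 249.7]), array([59.4, 59.7]), 87.1) z28.1 [115. 147. 176.] 8509
garlic [[436, -144, 39]]
glass [[614, -16, 30]]
spice_jar [[635, -297, 90]]
timer [[666, 33, 43]]
tin [[367, -133, 65]]
blue_mug [[316, 434, 43]]
```

View pics/end.png

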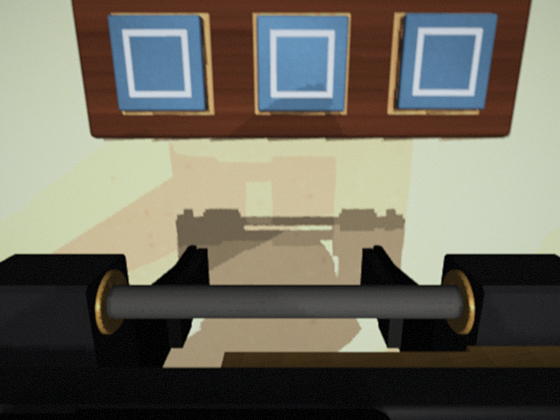

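All three coasters lie blue side up on the squares at px (158,62), (302,62) and (446,62), within 1–2 mm of centre and squared up. The bystanders are where they were, so I'm handing the job in.

```bash
python3 -c "
from workcell import job
print(job.close_job())"
```

```text
the job is handed in; nothing more can be done
None
```

All three coasters lie glazed side up on the pale squares, within about 2 mm of centre and squared up, with the bystanders where they were; handed in at about 42.5 s, no verdict was returned.

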